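# Lock the sander spindle with its pin

### The arm

A 6-joint arm with a two-finger parallel gripper is mounted at the origin on a cart in front of the work surface, level with it; the furniture and walls round the work are solid. World frame = base frame: x ahead of the robot, y to its left, z up, the work surface at z = 0. Lengths are in m, angles in rad, forces in N, time in s.
With the tool pointing down it reaches from about 0.35 to 0.925 m from the base axis. Payload 6.4 kg.
Tool frame: the origin (TCP) lies at the very end of the fingers, on their centre line; the grasp point (between the pads) lies 19 mm behind it; z points along the fingers, y is the direction in which the jaws open and shut (so a half turn about z gives the same grasp; the last joint's range is limited). The gripper opens to 94 mm and grips with 3 to 60 N. Pads are 16 mm wide; open, the fingers measure 119 mm over their backs; the gripper's body (75 mm by 177 mm) begins 78 mm behind the grasp point.
Start: joints at [0.94, 0.245, 1.558, -0, 1.339, -0.174], TCP at [0.287, 0.583, 0.205] pointing down, gripper open.
Joint ranges: [-3.13, 3.13], [-1.02, 2.26], [0.13, 2.54], [-0.95, 4.09], [0.21, 2.88], [-2.74, 2.74]. Speed limits (rad/s): [2.57, 2.57, 3.14, 3.14, 3.14, 3.14].

### API

Orientations are given as [roll, pitch, yaw] about the fixed x, y, z axes, in that order (R = Rz(yaw) Ry(pitch) Rx(roll)).
In Python, from cell import state, read_camera, hand_in gives the robot as it stands.
- The arm moves only by the tool move_arm, never from a script. Its argument "deltas" is text: rows parted by semicolons, each of 5 numbers parted by spaces: the shift along the tool's x, y, z in cm, then the turn about the tool's z in rad, then the opening, from 0 (shut) to 1 (fully open). A call has exactly 8 rows; each row shifts and turns the commanded pose from where the row before left it, along the tool's axes as they then stand; what a row does not reach is not made up. A row lasts 1/10 s, in which the tool goes at most 50 mm and 8.59 degrees, less where a joint would pass 70% of its speed; a pose out of reach is approached as far as the arm can. A call with a gripper value outside its range is refused whole. The fingers move at their own pace and stop on an object; "grip_force" is the grip in N (left out, the last holds). Time passes only in rows, so rows that do not move let the fingers close, or fill a call up. It gives the time, the measured TCP pose, the force and the opening at its end, in the units of the state.
- state(): the state, without advancing time (a new reading comes with each control period).
- read_camera(name): name is "scene" or "top"; returns a dict with "frame" (384x512x3 uint8, red, green, blue), "range_z" (384x512 float32, m along the optical axis (not along the pixel's ray), 0 where there is no reading), "fx", "fy", "cx", "cy" (pixels), "R" (3x3) and "t" (3): a world point X has camera coordinates R X + t. Camera axes: x right, y down, z forward; pixel columns grow to the right and rows downward; lengths in m; the calibration is good to about 2 mm. A picture is of the moment at which its call begins.
- hand_in(): hands the job in, once; it reports no verdict.
The state is a dict: "time_s": time; "joint_pos": joint angles; "dq": joint speeds; "tau": joint torques, N m; "ee_pos": TCP position; "orientation": TCP orientation; "ft_force": force on the tool from outside, world axes, zero at the start; "torque": the same for the moment, N m; "grip_width": opening from 0.0 (shut) to 1.0 (fully open).
Only numpy, scipy, OpenCV 4.12 (cv2) and the standard library are available. Lean on these libraries where they do the work, as an engineer would, in place of code of your own. Each camera call takes 0.05 s, during which the arm holds its last target.

### The job

Lock the spindle of the bench drum sander so that its sleeve can be changed: take the red-knobbed lock pin out of its wooden stand and stand it in the brass bush on top of the housing, turn the spindle slowly by the black handwheel until the hidden cross-hole comes under the pin and the pin drops in, then push the pin down fully home, its knob seated on the bush. Stop turning as soon as the pin catches, force nothing, and leave the spare drum, the glue bottle and the sanding block where they are.

Things in the scene. Friction and masses are not known exactly. Their poses are not given: they have to be found in the camera images.
- arbor: drum sander's fixed green-grey frame: base plate 110x140x12 mm, square lock housing 68x52 mm and 122 mm high with a brass bush on top, lower bearing. Origin on the bench straight below the bush; +y runs along the shaft from the black handwheel to the brown sanding drum (64 mm diameter, at y 47 to 142 mm). The bearing stands at y -90 to -64 mm, 111 mm high.
- shaft_axis (a point): point on the shaft's axis inside the lock housing, below the bush, 85 mm above the bench; axis along y of the frame. Fixed, does not turn. Here the shaft has a collar of 44 mm diameter (top 107 mm above the bench) with one cross-hole 12 mm wide straight through, so it comes under the bush twice a turn. Its angle is unknown and unseen, at the start at least 0.35 rad off.
- guide_mouth (a point): centre of the top rim of the brass bush, 130 mm above the bench: mouth, countersunk to 18 mm, of a vertical hole of 11.5 mm diameter, 22 mm long down to the collar; the bush is 29 mm wide and stands 8 mm above the housing. Below the collar two spring balls grip the pin over the last 10 mm of its way down: about 5 to 12 N of push to pass them.
- wheel_centre (a point): centre of the handwheel, on the shaft's axis 85 mm above the bench, 140 mm from the pin's hole; fixed, does not turn. Solid black wheel, 120 mm diameter, 16 mm thick along the shaft, flat sides: pinch its rim from above across the 16 mm. 42 mm free towards the bearing, open outside. It turns both ways without end, drag about 1.3 N at the rim, and stays where left.
- lock_pin: loose steel pin, about 50 g: shank 10 mm diameter, 80 mm long, round nose; red knob on top, 20 mm diameter, 26 mm high. Origin at the nose's tip, +z towards the knob. Tip above the bench: 8 mm at the start, upright in the stand's middle hole; 107 mm standing on the collar in the bush; 55 to 85 mm dropped into the cross-hole (it may bind); 50 mm fully home, knob on the bush.
- pin_stand: drilled hardwood block 52x126x50 mm, fixed; origin at the centre of its underside, long side along its y; three holes 42 mm deep in a row, the pin in the middle one (11 mm).
- spare_drum: spare brown sanding drum, 64 mm diameter, 95 mm high, standing on end; origin at the centre of its underside. Leave alone.
- glue_bottle: white glue bottle with a red cap, 59 mm wide, 175 mm high; origin at the centre of its underside. Leave alone.
- sanding_block: cork sanding block 66x112x31 mm lying on the bench; origin at the centre of its underside. Leave alone.

How it is judged:
By the outcome, as a careful person would: the job done as asked, in the order asked, and still so for the second after the job is handed in, with the robot touching nothing.
It also fails if it takes over 67 s, if anything falls off the work surface, if the arm or the gripper's body presses on something with over 40 N, if the wrist force passes 120 N, or if a joint passes its speed limit or range.

## Working session

There is one attempt and no reset: what is moved stays moved. The work goes in short steps, Python scripts to look and compute and a tool call to move; the robot and the scene stay as the last step left them, time stands still between calls to the robot, and variables do not carry over. Pictures are saved under pics/ and viewed, and the job is handed in when it is done.

Besides the shell and the picture viewer there is one more tool, called as name(argument=value, ...), one argument or row to a line, values as JSON. move_arm: Moves the arm, as the interface text tells. Its arguments: {"type":"object","properties":{"deltas":{"type":"string"},"grip_force":{"type":"number"}},"required":["deltas"]}

```bash
ls; mkdir -p pics
python3 - <<'E'
from cell import state, read_camera
import cv2, numpy as np
print(state())
for n in("scene","top"):
    c=read_camera(n); cv2.imwrite(f"pics/{n}0.png",c["frame"][:,:,::-1]); np.savez(f"{n}0.npz",**c)
    print(n,c["fx"],c["cx"],c["cy"],c["R"],c["t"])
E
```

```text
pics
{'time_s': 0.0, 'joint_pos': array([ 9.39858182e-01,  2.45777573e-01,  1.55896168e+00, -1.30351018e-05,
        1.33870118e+00, -1.74121024e-01]), 'dq': array([-0.00088924,  0.00171391,  0.00198711, -0.00038136,  0.00062054,
       -0.00084302]), 'tau': array([ 1.46665434e-04, -4.15837133e+01, -3.14601517e+01,  6.84971851e-02,
        3.32265731e-02, -1.42352233e-04]), 'ee_pos': array([0.28637351, 0.58286871, 0.20439684]), 'orientation': array([-3.13977062e+00, -3.07625849e-04,  2.68477826e+00]), 'ft_force': array([ 0.1518402 ,  0.00180703, -0.81713196]), 'torque': array([-0.00717504,  0.02333967,  0.00867454]), 'grip_width': 0.9969532777008052}
scene 371.6523546350427 258.17200386022785 194.52993055681517 [[ 0.63941167 -0.76842823  0.02589915]
 [-0.37497498 -0.34107122 -0.86201171]
 [ 0.67122759  0.54146881 -0.50622628]] [-0.3209403   0.29270947  0.61096304]
top 355.5326954170156 261.5944193661113 193.64241072356054 [[-0.01085095 -0.99993939  0.00186609]
 [-0.98688392  0.01040864 -0.16109561]
 [ 0.16106643 -0.00358965 -0.98693704]] [0.00372087 0.4882521  1.03661219]
```

View pics/scene0.png

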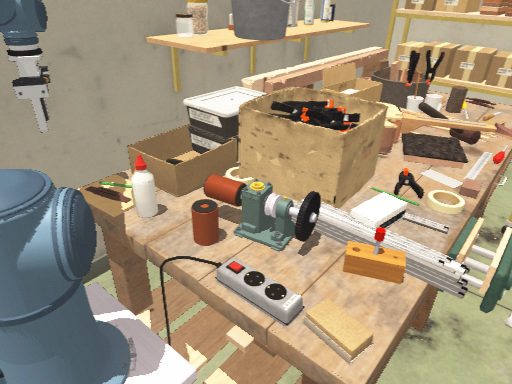

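View pics/top0.png

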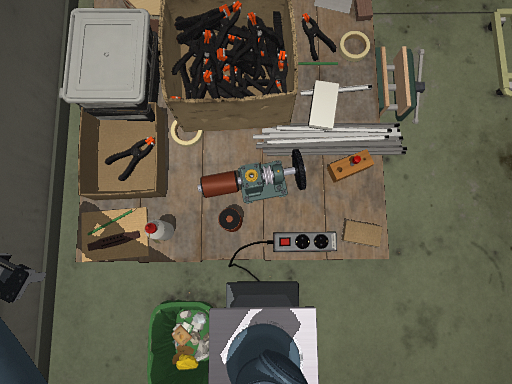

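```bash
cat > h.py <<'E'
import numpy as np, cv2
from cell import state, read_camera
def px2plane(c,u,v,z):
    R=np.array(c["R"]);t=np.array(c["t"]);o=-R.T@t
    d=R.T@np.array([(u-c["cx"])/c["fx"],(v-c["cy"])/c["fy"],1.]);return o+d*(z-o[2])/d[2]
def cloud(c):
    v,u=np.mgrid[0:384,0:512];Z=c["range_z"]
    P=np.stack([(u-c["cx"])/c["fx"]*Z,(v-c["cy"])/c["fy"]*Z,Z],-1)-c["t"]
    return P@np.array(c["R"])
def tri(c1,p1,c2,p2):
    P=lambda c:np.diag([1,1,1.])@np.array([[c["fx"],0,c["cx"]],[0,c["fy"],c["cy"]],[0,0,1.]])@np.c_[c["R"],c["t"]]
    X=cv2.triangulatePoints(P(c1),P(c2),np.array(p1,float),np.array(p2,float));return (X[:3]/X[3]).ravel()
def load(n): return dict(np.load(n+".npz"))
E
python3 - <<'E'
from h import *
T=load("top0");S=load("scene0")
for n,c,b in(("t",T,(190,140,400,260)),("s",S,(190,160,430,340))):
    x0,y0,x1,y1=b;im=c["frame"][y0:y1,x0:x1,::-1]
    k=800/(x1-x0);k=min(k,600/(y1-y0));cv2.imwrite(f"pics/{n}z.png",cv2.resize(im,None,fx=k,fy=k,interpolation=cv2.INTER_CUBIC))
for n,c,b in(("t",T,(190,140,400,260)),("s",S,(190,160,430,340))):
    hsv=cv2.cvtColor(c["frame"],cv2.COLOR_RGB2HSV)
    P=cloud(c)
    for nm,lo,hi in(("red",(0,200,120),(6,255,255)),("red2",(174,180,120),(180,255,255)),("brass",(20,140,120),(32,255,255)),("wood",(10,150,120),(19,255,255)),("black",(0,0,0),(180,255,45)),("green",(60,25,50),(100,140,200))):
        m=cv2.inRange(hsv,lo,hi);mm=np.zeros_like(m);mm[b[1]:b[3],b[0]:b[2]]=m[b[1]:b[3],b[0]:b[2]]
        N,L,st,ce=cv2.connectedComponentsWithStats(mm)
        for i in range(1,N):
            if st[i,4]>15:
                q=P[(L==i)];print(n,nm,st[i],ce[i].round(1),np.median(q,0).round(3),q[:,2].max().round(3))
E
```

```text
t red [354 156   7   6  31] [357.1 158.2] [ 0.576 -0.275  0.115] 0.117
t red [281 239   8   6  40] [284.  241.4] [ 0.344 -0.066  0.046] 0.05
t brass [245 169  13  13 100] [250.9 175. ] [0.526 0.028 0.13 ] 1.102
t wood [330 149  44  31 572] [351.2 164.5] [ 0.572 -0.268  0.052] 1.102
t black [292 149  14  41 364] [298.6 168.9] [ 0.542 -0.107  0.125] 1.102
t black [234 171   5  21  38] [236.2 180.9] [0.515 0.071 0.106] 0.117
t black [219 208  21  22 288] [228.9 218.6] [0.407 0.092 0.098] 1.102
t black [295 234  15  15 152] [302.1 241.2] [ 0.345 -0.12   0.041] 0.046
t black [314 234  14  15 150] [320.6 240.9] [ 0.344 -0.174  0.041] 1.102
t black [279 238  11   8  24] [282.8 242.3] [ 0.336 -0.06   0.042] 0.048
t black [231 240  43  20 107] [253.7 245.7] [0.338 0.023 0.012] 1.102
t green [ 238  160   50   44 1003] [262.8 182.8] [ 0.51  -0.003  0.033] 1.102
s red [375 227  10  14 107] [379.6 233.9] [ 0.568 -0.277  0.105] 0.115
s brass [250 182  15   9  97] [257.  185.9] [0.523 0.027 0.126] 0.57
s wood [ 343  241   63   43 1828] [374.4 262. ] [ 0.561 -0.283  0.042] 0.57
s black [399 176   7  12  35] [401.4 181.2] [ 1.015 -0.177  0.02 ] 0.027
s black [408 179  15  19  95] [415.2 188.3] [ 1.002 -0.221  0.014] 0.57
s black [394 185   4  10  24] [395.8 190.2] [ 0.942 -0.18   0.017] 0.024
s black [295 193  25  48 587] [307.3 217.9] [ 0.532 -0.118  0.093] 0.57
s black [380 211  25  17  66] [393.3 218.7] [ 0.779 -0.24   0.023] 0.027
s black [251 272  13   9  31] [257.9 275.3] [ 0.357 -0.12   0.039] 0.041
s black [266 284  20  16 148] [276.2 291.4] [ 0.346 -0.177  0.039] 0.57
s green [ 234  182   61   69 2131] [264.3 219.7] [ 0.5   -0.001  0.039] 0.57
```

View pics/tz.png

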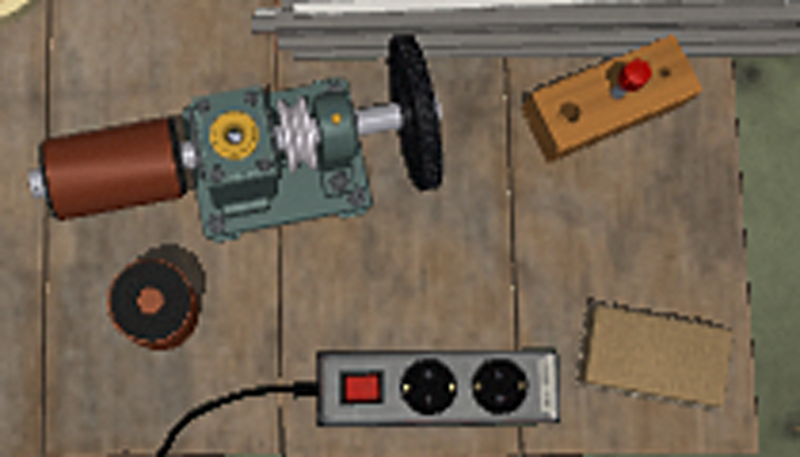

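View pics/sz.png

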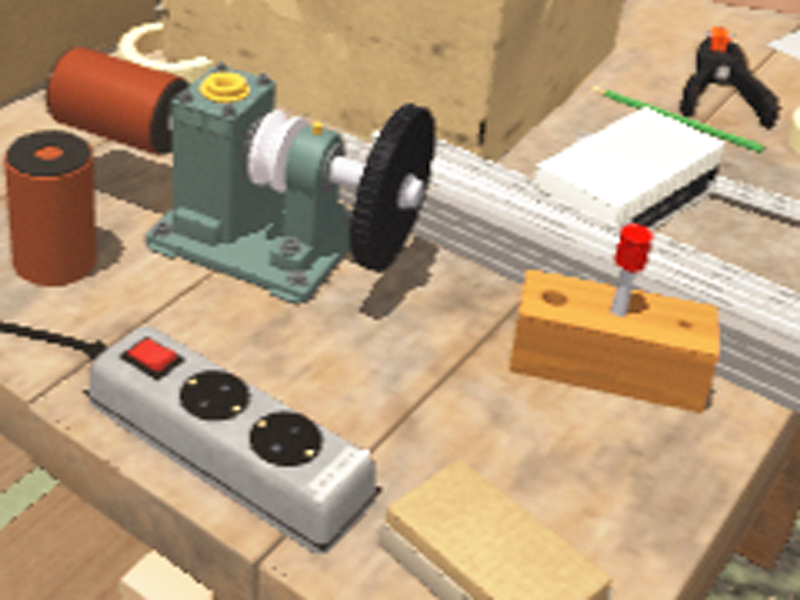

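Run:
```python
from h import *
T=load("top0");S=load("scene0")
def comp(c,lo,hi,b):
    hsv=cv2.cvtColor(c["frame"],cv2.COLOR_RGB2HSV);m=np.zeros((384,512),np.uint8)
    for l,h in zip(lo,hi): m|=cv2.inRange(hsv,l,h)
    mm=np.zeros_like(m);mm[b[1]:b[3],b[0]:b[2]]=m[b[1]:b[3],b[0]:b[2]]
    N,L,st,ce=cv2.connectedComponentsWithStats(mm);i=1+st[1:,4].argmax();return (L==i),ce[i]
# bush: hull ellipse
B=[]
for c,b in((T,(238,160,265,190)),(S,(245,175,275,196))):
    m,ce=comp(c,[(18,110,90)],[(34,255,255)],b)
    cn=max(cv2.findContours(m.astype(np.uint8),0,1)[0],key=len);e=cv2.fitEllipse(cv2.convexHull(cn));print("bush",ce,e);B.append(e[0]);
    print(px2plane(c,*e[0],.128),px2plane(c,*e[0],.130))
print("tri",tri(T,B[0],S,B[1]))
K=[]
for c,b in((T,(345,148,368,170)),(S,(368,222,392,245))):
    m,ce=comp(c,[(0,150,60),(170,150,60)],[(8,255,255),(180,255,255)],b)
    cn=cv2.findContours(m.astype(np.uint8),0,1)[0];r=cv2.boundingRect(np.vstack(cn));print("knob",m.sum(),ce,r);K.append(ce)
    print(px2plane(c,*ce,.101),px2plane(c,*ce,.114))
print("tri",tri(T,K[0],S,K[1]))
# stand top
P=cloud(T);m,ce=comp(T,[(9,120,60)],[(20,255,255)],(325,140,380,186));q=P[m];q=q[(q[:,2]>.045)&(q[:,2]<.056)]
r=cv2.minAreaRect(q[:,:2].astype(np.float32)*1000);print("stand",r,q.mean(0))
# wheel
for c,b in((T,(288,145,312,195)),(S,(290,188,325,245))):
    m,ce=comp(c,[(0,0,0)],[(180,255,60)],b);m=cv2.erode(m.astype(np.uint8),np.ones((2,2)))>0;q=cloud(c)[m];q=q[(q[:,2]<.15)&(q[:,2]>.02)&(np.abs(q[:,1]+.11)<.06)]
    print("wheel",len(q),q.mean(0),q.min(0),q.max(0));u,s,vt=np.linalg.svd(q-q.mean(0));print(s,vt)
# housing top
for c in(T,S):
    q=cloud(c).reshape(-1,3);q=q[(abs(q[:,2]-.122)<.003)&(abs(q[:,0]-.525)<.06)&(abs(q[:,1]-.03)<.06)]
    print("house",cv2.minAreaRect(q[:,:2].astype(np.float32)*1000),len(q))
# drum
q=cloud(T).reshape(-1,3);hsv=cv2.cvtColor(T["frame"],cv2.COLOR_RGB2HSV)
m,ce=comp(T,[(0,90,30)],[(14,255,255)],(196,165,245,200));q=cloud(T)[m];print("drum",ce,cv2.minAreaRect(q[:,:2].astype(np.float32)*1000),q[:,2].max(),px2plane(T,*ce,.115))
```

```text
bush [250.95535714 175.08035714] ((251.01077270507812, 175.0989532470703), (12.355026245117188, 12.637423515319824), 54.780677795410156)
[0.52672773 0.02786617 0.128     ] [0.52629269 0.02781378 0.13      ]
bush [256.90654206 185.89719626] ((256.9031066894531, 185.8032684326172), (9.048063278198242, 14.199801445007324), 90.52999114990234)
[0.52114638 0.02434308 0.128     ] [0.5183573 0.0220714 0.13     ]
tri [0.52711498 0.0284395  0.12408995]
knob 55 [356.25454545 159.34545455] (352, 155, 9, 9)
[ 0.57608566 -0.27678457  0.101     ] [ 0.57269301 -0.2731583   0.114     ]
knob 121 [379.57024793 233.61157025] (375, 227, 11, 15)
[ 0.5748112  -0.27470687  0.101     ] [ 0.55623828 -0.28033184  0.114     ]
tri [ 0.57524302 -0.27558088  0.10150101]
stand ((575.7806396484375, -275.35552978515625), (52.1202278137207, 126.78170013427734), 22.399324417114258) [ 0.57359106 -0.27366753  0.05137055]
wheel 328 [ 0.54312509 -0.10801112  0.120433  ] [ 0.49296772 -0.12701523  0.05003204] [ 0.60003634 -0.09332919  0.1496203 ]
[0.56989101 0.45300167 0.0764357 ] [[-0.94540716 -0.17502886 -0.27490036]
 [-0.25359864 -0.1346652   0.95788987]
 [-0.20467788  0.9753103   0.08292636]]
wheel 589 [ 0.53371073 -0.11829541  0.09251785] [ 0.49108156 -0.12840326  0.02907984] [ 0.60085669 -0.10740349  0.14573428]
[0.77661676 0.71283193 0.0704328 ] [[-0.71712062 -0.10927452 -0.6883292 ]
 [-0.68297025 -0.08663211  0.72529064]
 [-0.1388872   0.99022924 -0.01250558]]
house ((524.9754028320312, 45.2037239074707), (68.04841613769531, 87.78572845458984), 8.891231536865234) 258
house ((527.330078125, 26.871688842773438), (71.29315948486328, 52.014556884765625), 11.369135856628418) 219
drum [218.72763685 183.95727637] ((521.4922485351562, 123.43964385986328), (86.19605255126953, 97.45442199707031), 10.465950012207031) 0.12346760059998478 [0.50494357 0.11951825 0.115     ]
```

Run:
```python
from h import *
T=load("top0");S=load("scene0")
for c in (T,S): print("cam",-np.array(c["R"]).T@c["t"])
# base plate corners: green at z<0.02 in top
hsv=cv2.cvtColor(T["frame"],cv2.COLOR_RGB2HSV);g=cv2.inRange(hsv,(60,25,40),(100,160,220))>0
P=cloud(T);q=P[g&(P[:,:,2]<.02)&(abs(P[:,:,0]-.52)<.12)&(abs(P[:,:,1])<.12)];print("base",cv2.minAreaRect(q[:,:2].astype(np.float32)*1000),len(q))
q=P[g&(abs(P[:,:,2]-.122)<.004)&(abs(P[:,:,0]-.52)<.12)&(abs(P[:,:,1])<.12)];print("house",cv2.minAreaRect(q[:,:2].astype(np.float32)*1000),len(q))
# wheel face plane in scene by RANSAC
Q=cloud(S);hs=cv2.cvtColor(S["frame"],cv2.COLOR_RGB2HSV);b=cv2.inRange(hs,(0,0,0),(180,255,60))>0
q=Q[b&(abs(Q[:,:,0]-.54)<.08)&(abs(Q[:,:,1]+.115)<.04)&(Q[:,:,2]>.02)&(Q[:,:,2]<.15)]
best=None;rng=np.random.default_rng(0)
for _ in range(500):
    a=q[rng.choice(len(q),3,0)];n=np.cross(a[1]-a[0],a[2]-a[0]);n/=np.linalg.norm(n)+1e-12
    k=abs((q-a[0])@n)<.002
    if best is None or k.sum()>best.sum():best=k
w=q[best];m=w.mean(0);n=np.linalg.svd(w-m)[2][2];n*=np.sign(n[1]);print("wheel face",best.sum(),len(q),n,"yaw",np.arctan2(-n[0],n[1]),m,w.min(0),w.max(0))
c=m[:2]; 
# drum centre line top
r=cv2.inRange(hsv,(0,90,20),(14,255,255))>0
q=P[r&(P[:,:,2]>.106)&(P[:,:,2]<.13)&(P[:,:,1]>.06)&(P[:,:,1]<.18)];mm=q.mean(0);v=np.linalg.svd((q-mm)[:,:2])[2][0];v*=np.sign(v[1]);print("drum",len(q),mm,"yaw",np.arctan2(-v[0],v[1]))
# heights of obstacles around
A=P.reshape(-1,3)
for x0,x1,y0,y1 in((.6,.66,-.25,.1),(.62,.7,-.4,-.1),(.6,.7,.1,.3),(.66,.75,-.1,.2),(.3,.6,.2,.5),(.25,.5,.3,.6)):
    k=(A[:,0]>x0)&(A[:,0]<x1)&(A[:,1]>y0)&(A[:,1]<y1);print((x0,x1,y0,y1),np.percentile(A[k,2],[50,95,99]).round(3))
```

```text
cam [0.3149251  0.00235968 1.10171929]
cam [-0.09512355 -0.47760225  0.56991662]
base ((532.6024169921875, -3.130615234375), (116.04249572753906, 139.16824340820312), 11.105123519897461) 455
house ((527.3718872070312, 28.14703369140625), (68.03378295898438, 52.59082794189453), 10.657903671264648) 240
wheel face 408 698 [-0.17471938  0.98458186 -0.00846734] yaw 0.17562712241558534 [ 0.54098714 -0.11841935  0.08979048] [ 0.49163718 -0.1274222   0.02907984] [ 0.60085669 -0.10791539  0.14573428]
drum 613 [0.52919388 0.11849354 0.11452606] yaw 1.461376565413965
(0.6, 0.66, -0.25, 0.1) [0.007 0.031 0.037]
(0.62, 0.7, -0.4, -0.1) [0.028 0.037 0.051]
(0.6, 0.7, 0.1, 0.3) [0.007 0.235 0.245]
(0.66, 0.75, -0.1, 0.2) [0.105 0.243 0.246]
(0.3, 0.6, 0.2, 0.5) [0.006 0.103 0.144]
(0.25, 0.5, 0.3, 0.6) [0.01  0.345 0.347]
```

move_arm(
  deltas="0 0 -1.2 0.149 1;0 0 -1.2 0.149 1;0 0 -1.2 0.149 1;0 0 -1.2 0.149 1;0 0 -1.2 0.149 1;0 0 -1.2 0.149 1;0 0 -1.2 0.149 1;0 0 -1.2 0.149 1",
)

```text
time_s: 0.9
ee_pos: [0.2865, 0.5831, 0.3013]
orientation: [-3.141, 0.001, 1.487]
ft_force: [0.3, -0.1, -0.6]
grip_width: 0.998
```

move_arm(
  deltas="0 0 0 0.149 1;0 0 0 0.149 1;0 0 0 0.149 1;0 0 0 0.149 1;0 0 0 0.149 1;0 0 0 0.149 1;0 0 0 0.149 1;0 0 0 0.149 1",
)

```text
time_s: 1.7
ee_pos: [0.2865, 0.5831, 0.3007]
orientation: [3.141, 0.001, 0.295]
ft_force: [0.7, 0.2, -0.8]
grip_width: 1.001
```

move_arm(
  deltas="0 0 0 0.115 1;0.65 4.48 0 0 1;0.65 4.48 0 0 1;0.65 4.48 0 0 1;0.65 4.48 0 0 1;0.65 4.48 0 0 1;0.65 4.48 0 0 1;0.65 4.48 0 0 1",
)

```text
time_s: 2.5
ee_pos: [0.3893, 0.2818, 0.3011]
orientation: [3.141, 0.0, 0.186]
ft_force: [0.2, -0.7, -0.2]
grip_width: 1.0
```

move_arm(
  deltas="0.65 4.48 0 0 1;0.65 4.48 0 0 1;0.65 4.48 0 0 1;0.65 4.48 0 0 1;0.65 4.48 0 0 1;0.65 4.48 0 0 1;0.65 4.48 0 0 1;0.65 4.48 0 0 1",
)

```text
time_s: 3.3
ee_pos: [0.5067, -0.0609, 0.3011]
orientation: [-3.141, 0.0, 0.185]
ft_force: [0.5, 0.3, -0.0]
grip_width: 0.998
```

move_arm(
  deltas="0.65 4.48 0 0 1;0.65 4.48 0 0 1;0.65 4.48 0 0 1;0.65 4.48 0 0 1;0.65 4.48 0 0 0.7;0 0 0 0 0.6;0 0 0 0 0.6;0 0 0 0 0.6",
)

```text
time_s: 4.1
ee_pos: [0.5798, -0.2722, 0.3013]
orientation: [-3.141, 0.0, 0.187]
ft_force: [1.0, 0.3, 0.2]
grip_width: 0.698
```

move_arm(
  deltas="-0.48 0.24 2 0 0.6;0 0 3 0 0.6;0 0 3.5 0 0.6;0 0 3.5 0 0.6;0 0 3.5 0 0.6;0 0 3 0 0.6;0 0 1.6 0 0.6;0 0 0.7 0 0.6",
)

```text
time_s: 4.9
ee_pos: [0.5751, -0.2749, 0.0922]
orientation: [-3.14, 0.001, 0.187]
ft_force: [-0.3, -1.0, -0.3]
grip_width: 0.6
```

Run:
```python
from h import *
c=read_camera("scene");print(state()["ee_pos"])
cv2.imwrite("pics/g1.png",cv2.resize(c["frame"][130:330,260:460,::-1],None,fx=3,fy=3,interpolation=2))
```

```text
[ 0.5752408  -0.27527577  0.09230451]
```

View pics/g1.png

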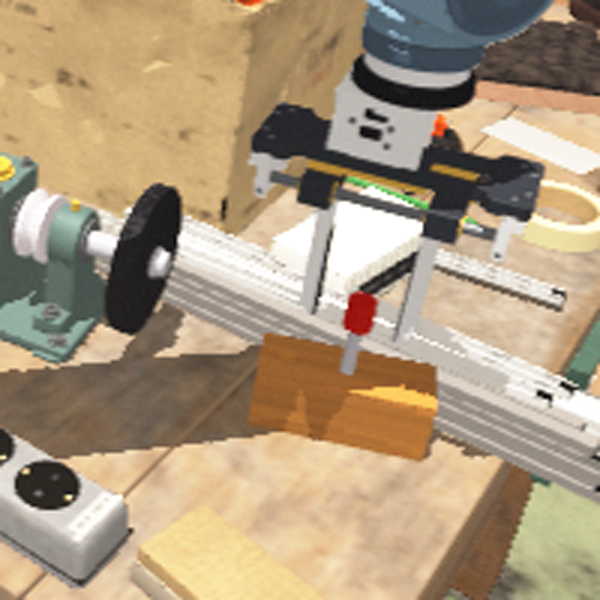

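move_arm(
  deltas="0 0 0 0 0;0 0 0 0 0;0 0 0 0 0;0 0 0 0 0;0 0 0 0 0;0 0 0 0 0;0 0 0 0 0;0 0 0 0 0",
  grip_force=20,
)

```text
time_s: 5.75
ee_pos: [0.5759, -0.2767, 0.0939]
orientation: [3.141, -0.0, 0.186]
ft_force: [-0.4, -0.9, 2.4]
grip_width: 0.205
```

move_arm(
  deltas="0 0 -1 0 0;0 0 -2.5 0 0;0 0 -3.5 0 0;0 0 -4 0 0;0 0 -4 0 0;0 0 -3 0 0;0 0 -1.5 0 0;0 0 -0.5 0 0",
)

```text
time_s: 6.55
ee_pos: [0.5761, -0.2767, 0.2954]
orientation: [3.14, -0.002, 0.186]
ft_force: [0.4, 0.3, -1.1]
grip_width: 0.207
```

move_arm(
  deltas="0.05 -2 0 0 0;0.13 -4.5 0 0 0;0.14 -5 0 0 0;0.14 -5 0 0 0;0.14 -5 0 0 0;0.13 -4.5 0 0 0;0.1 -3.2 0 0 0;0.05 -1.5 0 0 0",
)

```text
time_s: 7.35
ee_pos: [0.5255, 0.0301, 0.2911]
orientation: [-3.14, 0.004, 0.189]
ft_force: [-0.1, -0.0, 0.1]
grip_width: 0.207
```

move_arm(
  deltas="0 0 0.5 0 0;0 0 1 0 0;0 0 1.5 0 0;0 0 1 0 0;0 0 0.5 0 0;0 0 0 0 0;0 0 0 0 0;0 0 0 0 0",
)

```text
time_s: 8.15
ee_pos: [0.5281, 0.0267, 0.2492]
orientation: [3.141, -0.001, 0.186]
ft_force: [0.3, -0.3, -0.6]
grip_width: 0.203
```

Run:
```python
from h import *
print(state())
for n in("scene","top"):
    c=read_camera(n);np.savez(n+"1.npz",**c)
    if n=="scene": f=c["frame"][90:240,190:340,::-1]
    else: f=c["frame"][100:220,190:310,::-1]
    cv2.imwrite(f"pics/b{n}.png",cv2.resize(f,(600,600),interpolation=2))
```

```text
{'time_s': 8.15, 'joint_pos': array([-1.64139762e-01, -7.80765451e-02,  1.82127087e+00, -6.97748073e-06,
        1.39704416e+00,  1.22104428e+00]), 'dq': array([ 2.65970490e-03, -3.86416683e-03,  1.09512151e-03, -9.50742272e-04,
       -7.71871092e-06, -3.19889621e-04]), 'tau': array([-7.93898944e-02, -2.89972275e+01, -3.23077691e+01,  3.73711868e-02,
       -6.47349679e-02, -1.52068269e-04]), 'ee_pos': array([0.52810274, 0.02666249, 0.24919274]), 'orientation': array([ 3.14112217e+00, -1.26982776e-03,  1.85613784e-01]), 'ft_force': array([ 0.26642204, -0.32185552, -0.64414683]), 'torque': array([0.00540541, 0.15446879, 0.06453257]), 'grip_width': 0.20293187533880874}
```

View pics/bscene.png

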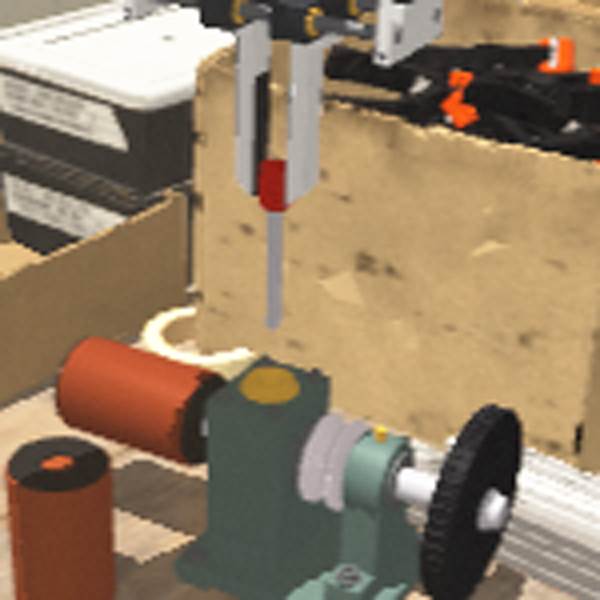

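View pics/btop.png

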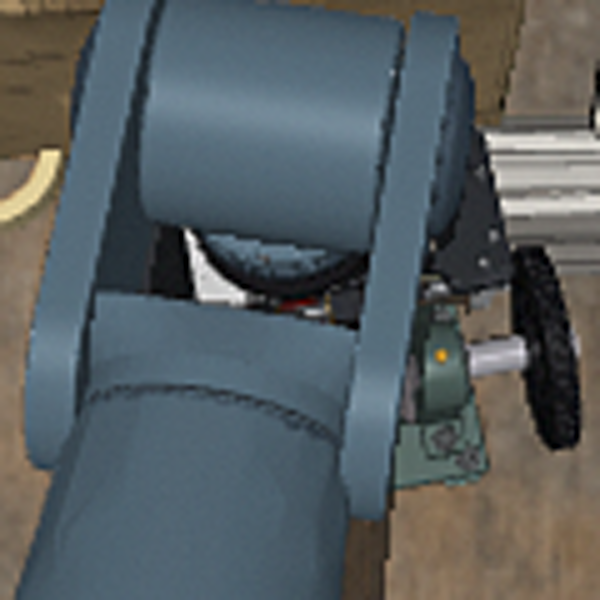

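Run:
```python
from h import *
S=load("scene1");S0=load("scene0")
g=S["frame"].astype(int)
for v in range(146,172,2): print(v,[tuple(g[v,u]) for u in range(254,264)][:0],(g[v,250:268].sum(1)))
hsv=cv2.cvtColor(S["frame"],cv2.COLOR_RGB2HSV)
m=cv2.inRange(hsv[175:200,245:275],(15,140,60),(34,255,255));m2=cv2.connectedComponentsWithStats(m);print(m2[2],m2[3]+[245,175])
def proj(c,X): p=c["R"]@np.array(X)+c["t"];return p[0]/p[2]*c["fx"]+c["cx"],p[1]/p[2]*c["fy"]+c["cy"]
for X in((.5281,.0267,.165),(.5281,.0267,.13),(.5278,.0278,.165),(.5265,.0279,.165),(.5265,.0279,.13),(.5265,.0279,.126)):print(X,proj(S,X))
```

```text
146 [] [363 344 401 476 491 474 459 427 434 428 439 464 418 393 418 458 463 471]
148 [] [451 391 372 418 471 473 471 424 432 435 441 475 469 472 468 480 486 480]
150 [] [485 474 465 471 481 469 454 424 428 430 439 482 476 480 491 482 481 483]
152 [] [481 484 490 490 483 497 498 422 433 435 436 479 475 479 475 465 474 474]
154 [] [469 477 478 488 476 481 472 431 436 426 441 475 458 459 472 467 481 483]
156 [] [473 478 477 477 481 495 477 431 431 423 474 537 485 467 439 457 474 477]
158 [] [488 490 484 484 483 479 463 430 434 426 451 503 484 477 482 475 478 483]
160 [] [485 488 486 484 486 485 469 428 440 431 446 491 483 477 488 504 500 500]
162 [] [489 491 486 484 494 491 475 433 444 446 472 495 488 485 483 498 497 490]
164 [] [471 479 485 478 473 484 469 428 440 446 464 490 492 485 489 501 495 484]
166 [] [468 466 478 484 487 485 472 436 443 441 450 463 477 487 482 482 482 490]
168 [] [455 463 474 480 484 481 473 433 440 435 452 444 446 481 489 486 481 478]
170 [] [469 473 466 462 467 478 465 428 437 455 492 487 483 484 489 490 474 476]
[[  0   0  30  25 646]
 [  5   7  15   9 104]] [[259.91176471 187.17956656]
 [256.94230769 185.88461538]]
(0.5281, 0.0267, 0.165) (np.float64(258.37488873517475), np.float64(171.04030763378947))
(0.5281, 0.0267, 0.13) (np.float64(258.0024002645778), np.float64(183.7624032141002))
(0.5278, 0.0278, 0.165) (np.float64(257.94498824379406), np.float64(170.94176750358218))
(0.5265, 0.0279, 0.165) (np.float64(257.5680951318869), np.float64(171.1082809615158))
(0.5265, 0.0279, 0.13) (np.float64(257.21107922690396), np.float64(183.83496509568093))
(0.5265, 0.0279, 0.126) (np.float64(257.1711571238631), np.float64(185.25808375308765))
```

move_arm(
  deltas="-0.13 -0.18 0.5 0 0;0 0 0.8 0 0;0 0 0.8 0 0;0 0 0.7 0 0;0 0 0.4 0 0;0 0 0.3 0 0;0 0 0.2 0 0;0 0 0 0 0",
)

```text
time_s: 9.05
ee_pos: [0.526, 0.0284, 0.2113]
orientation: [-3.142, 0.0, 0.186]
ft_force: [0.0, 0.8, -0.7]
grip_width: 0.204
```

move_arm(
  deltas="0 0 0.1 0 0;0 0 0.2 0 0;0 0 0.2 0 0;0 0 0.2 0 0;0 0 0.1 0 0;0 0 0 0 0;0 0 0 0 0;0 0 0 0 0",
)

```text
time_s: 9.85
ee_pos: [0.5261, 0.0282, 0.2034]
orientation: [3.141, -0.0, 0.186]
ft_force: [1.8, -0.8, -0.3]
grip_width: 0.206
```

move_arm(
  deltas="0 0 0.2 0 0;0 0 0.2 0 0;0 0 0.2 0 0;0 0 0.2 0 0;0 0 0.1 0 0;0 0 0 0 0;0 0 0 0 0;0 0 0 0 0",
)

```text
time_s: 10.65
ee_pos: [0.526, 0.0283, 0.1943]
orientation: [3.142, 0.0, 0.186]
ft_force: [1.6, -2.5, -0.5]
grip_width: 0.207
```

Run:
```python
from h import *
print(state()["ft_force"],state()["torque"],state()["ee_pos"])
c=read_camera("scene");f=c["frame"][120:220,200:320,::-1]
cv2.imwrite(f"pics/b2.png",cv2.resize(f,(720,600),interpolation=2))
```

```text
[ 1.62280377 -2.45865868 -0.45473479] [-0.51195161 -0.32551666  0.00329588] [0.52596605 0.02833192 0.19426531]
```

View pics/b2.png

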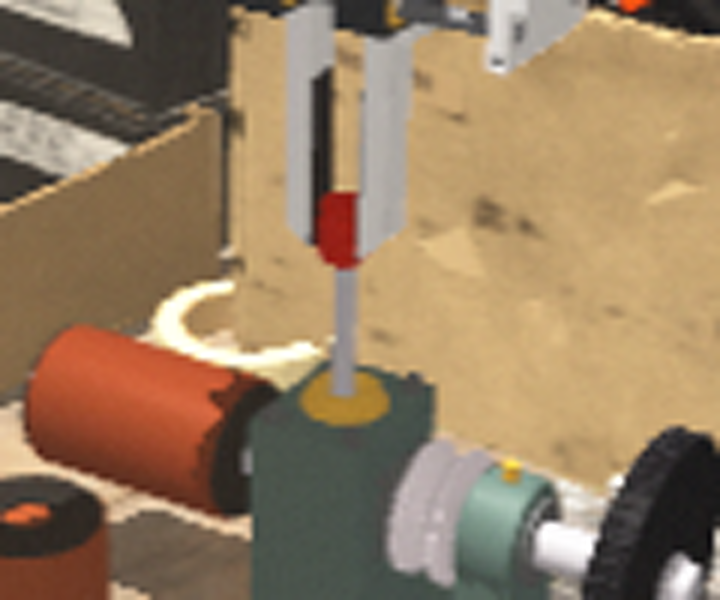

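move_arm(
  deltas="0 0 0.1 0 0.21;0 0 0 0 0.25;0 0 0 0 0.3;0 0 0 0 0.4;0 0 0 0 0.5;0 0 0 0 0.5;0 0 0 0 0.5;0 0 0 0 0.5",
)

```text
time_s: 11.5
ee_pos: [0.526, 0.0284, 0.1934]
orientation: [-3.142, 0.0, 0.186]
ft_force: [-0.2, 0.2, -0.3]
grip_width: 0.5
```

Run:
```python
from h import *
c=read_camera("scene");f=c["frame"][120:220,200:320,::-1]
cv2.imwrite(f"pics/b3.png",cv2.resize(f,(720,600),interpolation=2))
```

```text
(no output)
```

View pics/b3.png

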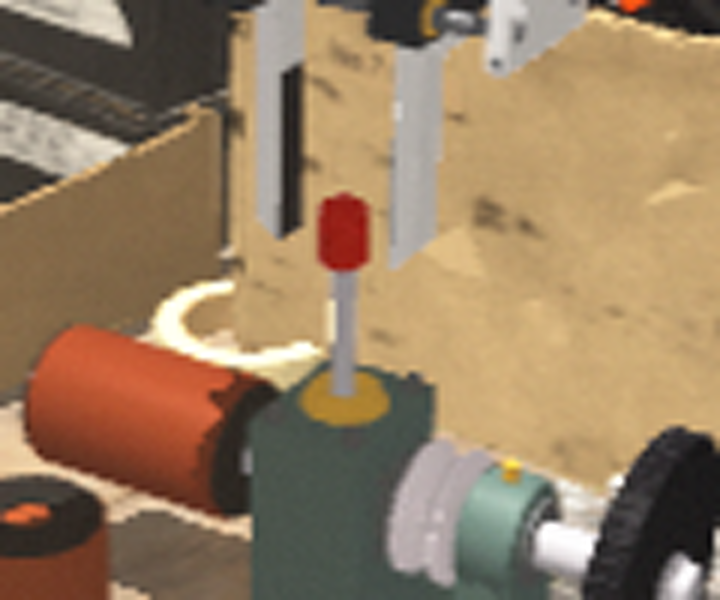

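Run:
```python
from h import *
T=load("top0");A=cloud(T).reshape(-1,3)
k=(A[:,2]>.12)&(A[:,2]<.5)&(A[:,1]>-.3)&(A[:,1]<.0)&(A[:,0]>.58)
for y in np.arange(-.3,0,.03):
    q=A[k&(abs(A[:,1]-y)<.015)];print(y.round(2),len(q),q[:,0].min().round(3) if len(q) else None)
```

```text
-0.3 0 None
-0.27 0 None
-0.24 0 None
-0.21 0 None
-0.18 0 None
-0.15 0 None
-0.12 9 0.58
-0.09 1016 0.58
-0.06 1058 0.708
-0.03 1040 0.704
```

move_arm(
  deltas="0 0 -1 0 0.5;0 0 -2.5 0 0.5;0 0 -3.5 0 0.45;0 0 -3 0 0.4;-0.2 1 -0.5 0 0.4;-0.5 2.5 0 0 0.4;-0.8 3.5 0 0 0.4;-0.8 3.5 0 0 0.4",
)

```text
time_s: 12.35
ee_pos: [0.5223, -0.0803, 0.2978]
orientation: [-3.141, 0.001, 0.187]
ft_force: [0.1, -1.0, -0.2]
grip_width: 0.4
```

move_arm(
  deltas="-0.8 1.7 0 0 0.4;-0.7 1.2 1 0 0.4;-0.4 0.6 2.5 0 0.4;0 0 3.5 0 0.4;0 0 3 0 0.4;0 0 1.8 0 0.4;0 0 0.7 0 0.4;0 0 0 0 0.4",
)

```text
time_s: 13.15
ee_pos: [0.5096, -0.1165, 0.1719]
orientation: [-3.14, 0.002, 0.186]
ft_force: [-0.7, -0.3, 0.4]
grip_width: 0.395
```

Run:
```python
from h import *
print(state()["ee_pos"])
for n in("scene","top"):
    c=read_camera(n);np.savez(n+"2.npz",**c)
    f=c["frame"][120:260,240:380,::-1] if n=="scene" else c["frame"][110:210,240:340,::-1]
    cv2.imwrite(f"pics/w{n}.png",cv2.resize(f,(600,600),interpolation=2))
```

```text
[ 0.50963597 -0.11652137  0.17192225]
```

View pics/wscene.png

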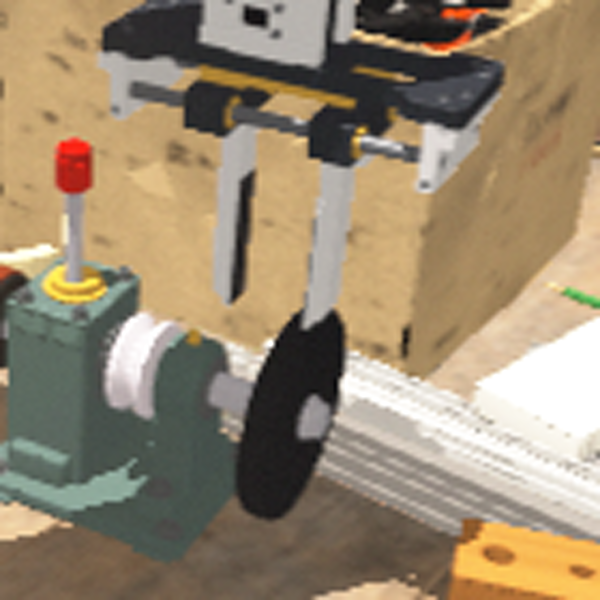

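View pics/wtop.png

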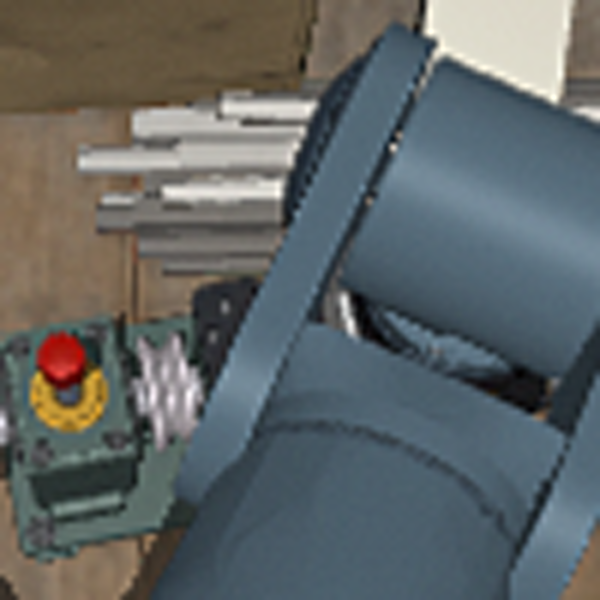

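move_arm(
  deltas="0 0 1 0 0.4;0 0 2 0 0.4;0 0 2 0 0.4;0 0 1.5 0 0.4;0 0 0.9 0 0.4;0 0 0.5 0 0.4;0 0 0 0 0.4;0 0 0 0 0.4",
)

```text
time_s: 14.05
ee_pos: [0.5112, -0.1172, 0.0952]
orientation: [3.141, -0.001, 0.186]
ft_force: [-0.0, -0.5, -0.3]
grip_width: 0.399
```

Run:
```python
from h import *
print(state()["ee_pos"],state()["ft_force"])
c=read_camera("scene");f=c["frame"][120:260,240:380,::-1]
cv2.imwrite(f"pics/w2.png",cv2.resize(f,(600,600),interpolation=2))
```

```text
[ 0.51117862 -0.11724293  0.09516945] [-0.01409781 -0.52384234 -0.30355531]
```

View pics/w2.png

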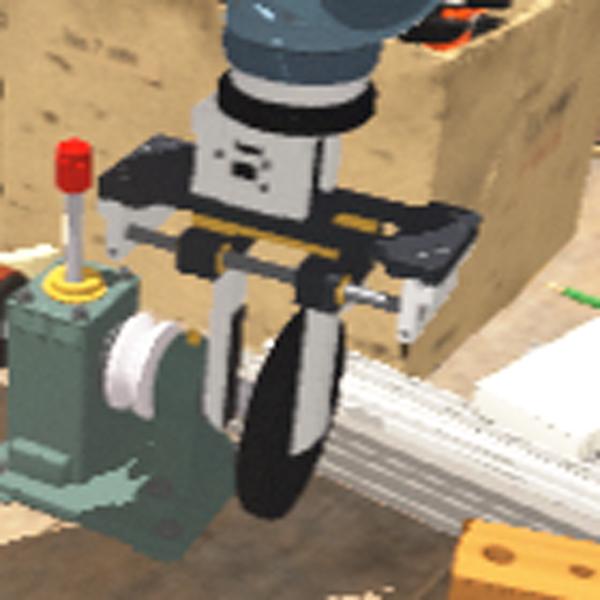

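move_arm(
  deltas="0 0 0 0 0.25;0 0 0 0 0.15;0 0 0 0 0.1;0 0 0 0 0.1;0 0 0 0 0.1;0 0 0 0 0.1;0 0 0 0 0.1;0 0 0 0 0.1",
  grip_force=7,
)

```text
time_s: 14.9
ee_pos: [0.5111, -0.1179, 0.0949]
orientation: [3.14, -0.001, 0.186]
ft_force: [1.2, -5.1, -0.5]
grip_width: 0.171
```

move_arm(
  deltas="0.047 0.1 -0.058 0 0.1;0.047 0 -0.058 0 0.1;0.047 0 -0.058 0 0.1;0.047 0 -0.058 0 0.1;0.047 0 -0.058 0 0.1;0.047 0 -0.058 0 0.1;0.047 0 -0.058 0 0.1;0.047 0 -0.058 0 0.1",
)

```text
time_s: 15.7
ee_pos: [0.5141, -0.1173, 0.0988]
orientation: [-3.142, 0.001, 0.186]
ft_force: [-0.4, -5.1, -3.7]
grip_width: 0.169
```

```bash
cat > k.py <<'E'
from h import *
import sys
c=read_camera("scene");hsv=cv2.cvtColor(c["frame"],cv2.COLOR_RGB2HSV)
m=np.zeros((384,512),np.uint8);h=cv2.inRange(hsv,(0,150,60),(8,255,255))|cv2.inRange(hsv,(172,150,60),(180,255,255));m[130:200,245:275]=h[130:200,245:275]
n,L,st,ce=cv2.connectedComponentsWithStats(m);i=1+st[1:,4].argmax();s=state()
print("knob",st[i],ce[i].round(1),"f",s["ft_force"].round(1),"p",s["ee_pos"].round(4),s["time_s"])
f=c["frame"][120:260,240:380,::-1];cv2.imwrite("pics/%s.png"%sys.argv[1],cv2.resize(f,(600,600),interpolation=2))
E
python3 k.py t1
```

```text
knob [253 154   9  13  96] [256.6 159.9] f [-0.8 -4.9 -3.5] p [ 0.5142 -0.1173  0.0989] 15.75
```

View pics/t1.png

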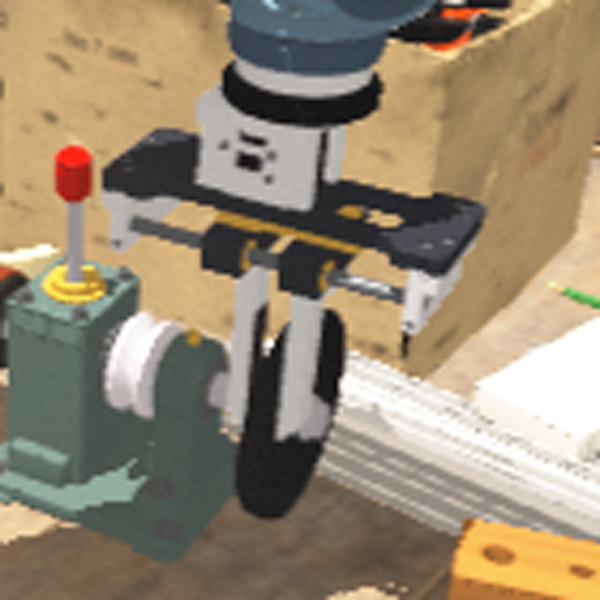

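move_arm(
  deltas="0.05 0.05 -0.055 0 0.1;0.05 0 -0.055 0 0.1;0.05 0 -0.055 0 0.1;0.05 0 -0.055 0 0.1;0 0 0 0 0.1;0 0 0 0 0.1;0 0 0 0 0.1;0 0 0 0 0.1",
)

```text
time_s: 16.55
ee_pos: [0.5165, -0.117, 0.1012]
orientation: [-3.141, 0.0, 0.186]
ft_force: [-1.2, 1.4, -2.5]
grip_width: 0.171
```

```bash
python3 k.py t2
python3 - <<'E'
from h import *
for n in("scene1","scene2"):
    c=load(n);hsv=cv2.cvtColor(c["frame"],cv2.COLOR_RGB2HSV)
    m=np.zeros((384,512),np.uint8);h=cv2.inRange(hsv,(0,150,60),(8,255,255))|cv2.inRange(hsv,(172,150,60),(180,255,255));m[130:200,245:275]=h[130:200,245:275]
    q=cv2.connectedComponentsWithStats(m);print(n,q[2][1:],q[3][1:])
c=load("scene2")
def proj(c,X): p=c["R"]@np.array(X)+c["t"];return p[0]/p[2]*c["fx"]+c["cx"],p[1]/p[2]*c["fy"]+c["cy"]
for t in(.107,.1,.085,.055,.05): print(t,proj(c,(.5262,.0282,t+.093)))
E
```

```text
knob [253 154   8  13  96] [256.5 159.9] f [-1.8  1.3 -2.3] p [ 0.5165 -0.1169  0.1013] 16.6
scene1 [[254 130   7  13  80]] [[257.3625 135.7875]]
scene2 [[253 152   8  13  96]] [[256.55208333 158.23958333]]
0.107 (np.float64(257.76076502554326), np.float64(157.87076291693538))
0.1 (np.float64(257.68600171446855), np.float64(160.5614773137074))
0.085 (np.float64(257.5278008877064), np.float64(166.2550887392978))
0.055 (np.float64(257.21936783600574), np.float64(177.35552344077414))
0.05 (np.float64(257.16896646900295), np.float64(179.1694570649272))
```

View pics/t2.png

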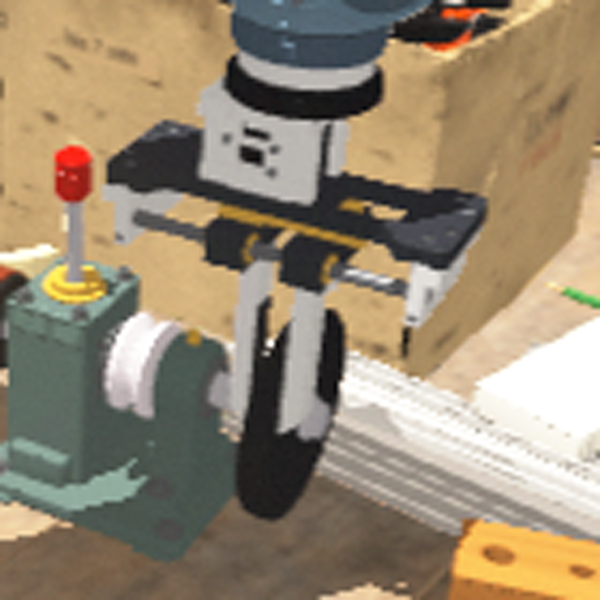

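move_arm(
  deltas="0.057 0 -0.049 0 0.1;0.057 0 -0.049 0 0.1;0.057 0 -0.049 0 0.1;0.057 0 -0.049 0 0.1;0 0 0 0 0.1;0 0 0 0 0.1;0 0 0 0 0.1;0 0 0 0 0.1",
)

```text
time_s: 17.4
ee_pos: [0.5186, -0.1165, 0.1032]
orientation: [-3.141, 0.0, 0.186]
ft_force: [-3.8, 3.8, -2.4]
grip_width: 0.173
```

```bash
python3 k.py t3
python3 - <<'E'
import cv2,numpy as np
a=[cv2.imread(f"pics/{n}.png")[280:540,200:380].astype(float) for n in("t1","t2","t3")]
o=np.hstack([np.clip(255*(x/90.)**.7,0,255) for x in a]).astype(np.uint8);cv2.imwrite("pics/cmp.png",cv2.resize(o,None,fx=1.45,fy=1.45))
E
```

```text
knob [253 154   8  13  97] [256.5 159.9] f [-3.5  4.  -2.3] p [ 0.5186 -0.1166  0.1032] 17.45
```

View pics/cmp.png

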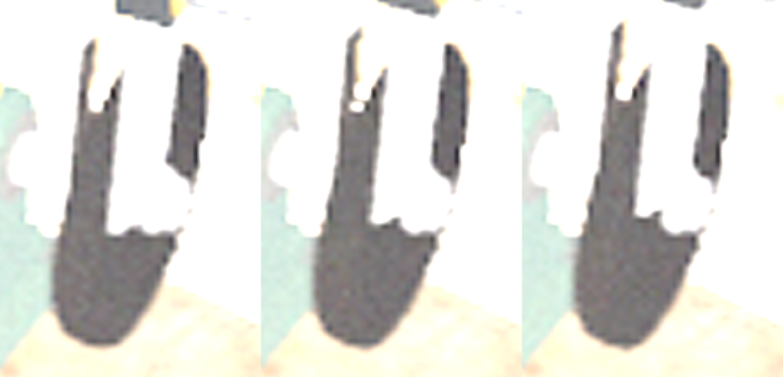

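move_arm(
  deltas="0 -0.1 0 0 0.1;0 0 0 0 0.1;0.058 0 -0.046 0 0.1;0.058 0 -0.046 0 0.1;0.058 0 -0.046 0 0.1;0 0 0 0 0.1;0 0 0 0 0.1;0 0 0 0 0.1",
  grip_force=11,
)

```text
time_s: 18.25
ee_pos: [0.5208, -0.1162, 0.1049]
orientation: [3.14, -0.001, 0.186]
ft_force: [-0.6, -3.0, -4.3]
grip_width: 0.166
```

```bash
python3 k.py t4; python3 -c "
from h import *
print(state()['torque'])"
```

```text
knob [253 154   8  13  97] [256.5 159.9] f [-0.8 -4.7 -3.4] p [ 0.5207 -0.1161  0.1049] 18.3
[-0.76710761  0.56432699 -0.12532641]
```

Run:
```python
from h import *
a=load("scene2")["frame"];c=read_camera("scene");np.savez("scene3.npz",**c);b=c["frame"]
t=read_camera("top");np.savez("top3.npz",**t)
s=(slice(165,250),slice(195,325))
A=cv2.resize(a[s][:,:,::-1],None,fx=5,fy=5,interpolation=0);B=cv2.resize(b[s][:,:,::-1],None,fx=5,fy=5,interpolation=0)
cv2.imwrite("pics/dA.png",A);cv2.imwrite("pics/dB.png",B)
```

```text
(no output)
```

View pics/dA.png

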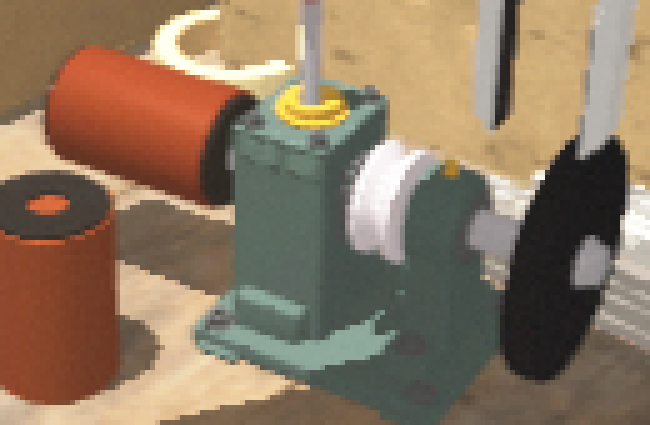

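View pics/dB.png

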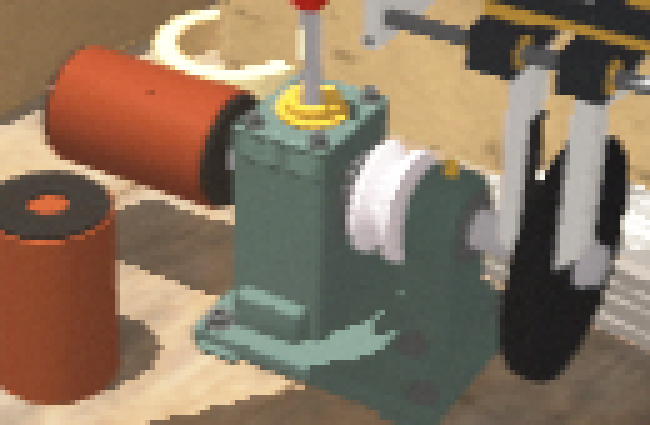

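move_arm(
  deltas="0.061 -0.05 -0.043 0 0.1;0.061 0 -0.043 0 0.1;0.061 0 -0.043 0 0.1;0.061 0 -0.043 0 0.1;0.062 0 -0.041 0 0.1;0.062 0 -0.041 0 0.1;0.062 0 -0.041 0 0.1;0.062 0 -0.041 0 0.1",
)

```text
time_s: 19.2
ee_pos: [0.5253, -0.1153, 0.1084]
orientation: [3.139, -0.0, 0.186]
ft_force: [-2.4, -6.7, -4.4]
grip_width: 0.165
```

```bash
python3 k.py t5
python3 - <<'E'
from h import *
c=read_camera("scene");np.savez("scene4.npz",**c)
s=(slice(140,250),slice(195,325))
cv2.imwrite("pics/dC.png",cv2.resize(c["frame"][s][:,:,::-1],None,fx=5,fy=5,interpolation=0))
E
```

```text
knob [253 154   8  13  96] [256.4 160. ] f [-1. -7. -4.] p [ 0.5255 -0.1153  0.1084] 19.25
```

View pics/dC.png

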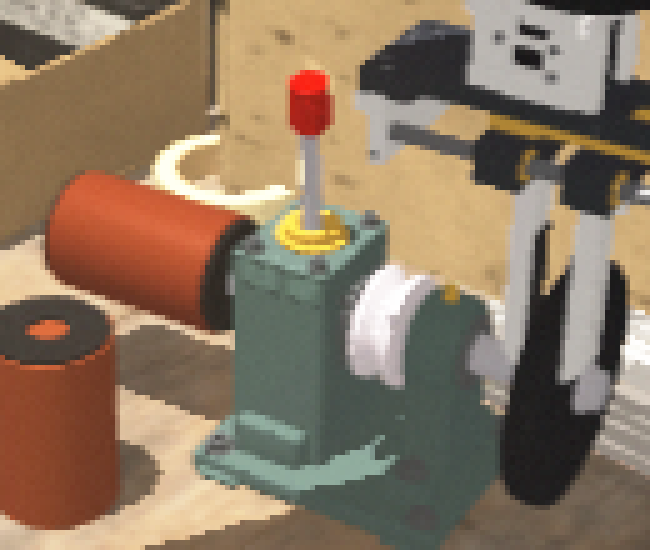

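Run:
```python
from h import *
for n in("scene2","scene3","scene4"):
    c=load(n);hsv=cv2.cvtColor(c["frame"],cv2.COLOR_RGB2HSV)
    m=np.zeros((384,512),np.uint8);h=cv2.inRange(hsv,(0,150,60),(8,255,255))|cv2.inRange(hsv,(172,150,60),(180,255,255));m[130:200,245:275]=h[130:200,245:275]
    q=cloud(c)[(cv2.erode(m,np.ones((3,3)))>0)];q=q[q[:,2]<.3];print(n,len(q),np.median(q,0).round(4),q[:,2].min().round(4),q[:,2].max().round(4))
```

```text
scene2 58 [0.5171 0.0247 0.2032] 0.1903 0.212
scene3 59 [0.5105 0.0196 0.2028] 0.1888 0.2121
scene4 56 [0.5103 0.0199 0.2027] 0.1897 0.2119
```

Create k.py:
```python
from h import *
import sys
c=read_camera("scene");hsv=cv2.cvtColor(c["frame"],cv2.COLOR_RGB2HSV)
m=np.zeros((384,512),np.uint8);h=cv2.inRange(hsv,(0,150,60),(8,255,255))|cv2.inRange(hsv,(172,150,60),(180,255,255));m[130:200,245:275]=h[130:200,245:275]
n,L,st,ce=cv2.connectedComponentsWithStats(m);i=1+st[1:,4].argmax();s=state()
q=cloud(c)[cv2.erode((L==i).astype(np.uint8),np.ones((3,3)))>0];q=q[q[:,2]<.3]
print("knob",np.median(q,0).round(4),"top",q[:,2].max().round(4),"f",s["ft_force"].round(1),"p",s["ee_pos"].round(4),s["time_s"])
if len(sys.argv)>1: f=c["frame"][120:260,240:380,::-1];cv2.imwrite("pics/%s.png"%sys.argv[1],cv2.resize(f,(600,600),interpolation=2))
```

```text
(no output)
```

move_arm(
  deltas="0.087 0.1 -0.05 0 0.1;0.087 0 -0.05 0 0.1;0.087 0 -0.05 0 0.1;0.087 0 -0.05 0 0.1;0.09 0 -0.044 0 0.1;0.09 0 -0.044 0 0.1;0.09 0 -0.044 0 0.1;0.09 0 -0.044 0 0.1",
  grip_force=9,
)

```text
time_s: 20.1
ee_pos: [0.5322, -0.1141, 0.1118]
orientation: [3.141, 0.0, 0.186]
ft_force: [-2.7, -4.2, -3.6]
grip_width: 0.172
```

```bash
python3 k.py
```

```text
knob [0.5098 0.0199 0.2028] top 0.2117 f [-3.6 -3.2 -2.5] p [ 0.5324 -0.114   0.1119] 20.15
```

move_arm(
  deltas="0.094 0.05 -0.034 0 0.1;0.094 0 -0.034 0 0.1;0.094 0 -0.034 0 0.1;0.094 0 -0.034 0 0.1;0.096 0 -0.026 0 0.1;0.096 0 -0.026 0 0.1;0.096 0 -0.026 0 0.1;0.096 0 -0.026 0 0.1",
)

```text
time_s: 20.95
ee_pos: [0.5398, -0.1127, 0.1142]
orientation: [-3.141, 0.0, 0.186]
ft_force: [-5.0, -0.7, -0.3]
grip_width: 0.17
```

```bash
python3 k.py
```

```text
knob [0.5105 0.0196 0.2031] top 0.2126 f [-5.2  0.4  0.4] p [ 0.5399 -0.1127  0.1142] 21.0
```

move_arm(
  deltas="0.098 0 -0.019 0 0.1;0.098 0 -0.019 0 0.1;0.098 0 -0.019 0 0.1;0.098 0 -0.019 0 0.1;0.099 0 -0.011 0 0.1;0.099 0 -0.011 0 0.1;0.099 0 -0.011 0 0.1;0.099 0 -0.011 0 0.1",
)

```text
time_s: 21.8
ee_pos: [0.5475, -0.1113, 0.1154]
orientation: [-3.141, 0.0, 0.186]
ft_force: [-4.9, 0.1, 0.2]
grip_width: 0.169
```

```bash
python3 k.py
```

```text
knob [0.5105 0.02   0.2026] top 0.2118 f [-4.8  0.3 -0.7] p [ 0.5476 -0.1113  0.1154] 21.85
```

move_arm(
  deltas="0.1 0 -0.003 0 0.1;0.1 0 -0.003 0 0.1;0.1 0 -0.003 0 0.1;0.1 0 -0.003 0 0.1;0.1 0 0.005 0 0.1;0.1 0 0.005 0 0.1;0.1 0 0.005 0 0.1;0.1 0 0.005 0 0.1",
)

```text
time_s: 22.65
ee_pos: [0.5555, -0.1099, 0.1155]
orientation: [-3.141, -0.0, 0.186]
ft_force: [-4.9, -0.8, 0.8]
grip_width: 0.168
```

```bash
python3 k.py
```

```text
knob [0.5103 0.0192 0.2027] top 0.212 f [-4.1  0.6  0.3] p [ 0.5556 -0.1099  0.1155] 22.7
```

move_arm(
  deltas="0.099 0 0.013 0 0.1;0.099 0 0.013 0 0.1;0.099 0 0.013 0 0.1;0.099 0 0.013 0 0.1;0.098 0 0.021 0 0.1;0.098 0 0.021 0 0.1;0.098 0 0.021 0 0.1;0.098 0 0.021 0 0.1",
)

```text
time_s: 23.5
ee_pos: [0.5636, -0.1085, 0.1144]
orientation: [-3.142, -0.001, 0.186]
ft_force: [-5.5, 2.5, 4.2]
grip_width: 0.167
```

```bash
python3 k.py
```

```text
knob [0.5108 0.0192 0.2025] top 0.2118 f [-3.2  2.7  3.4] p [ 0.5636 -0.1084  0.1143] 23.55
```

move_arm(
  deltas="0.096 0 0.028 0 0.1;0.096 0 0.028 0 0.1;0.096 0 0.028 0 0.1;0.096 0 0.028 0 0.1;0.093 0 0.036 0 0.1;0.093 0 0.036 0 0.1;0.093 0 0.036 0 0.1;0.093 0 0.036 0 0.1",
)

```text
time_s: 24.35
ee_pos: [0.5711, -0.1071, 0.1118]
orientation: [3.142, -0.001, 0.186]
ft_force: [-4.0, 2.0, 5.2]
grip_width: 0.17
```

```bash
python3 k.py
```

```text
knob [0.5108 0.0199 0.2024] top 0.2117 f [-3.5  3.2  4.8] p [ 0.5712 -0.1071  0.1117] 24.4
```

move_arm(
  deltas="0.09 0 0.043 0 0.1;0.09 0 0.043 0 0.1;0.09 0 0.043 0 0.1;0.09 0 0.043 0 0.1;0.086 0 0.051 0 0.1;0.086 0 0.051 0 0.1;0.086 0 0.051 0 0.1;0.086 0 0.051 0 0.1",
)

```text
time_s: 25.2
ee_pos: [0.5781, -0.1058, 0.108]
orientation: [3.141, -0.001, 0.186]
ft_force: [-2.5, 3.7, 5.7]
grip_width: 0.169
```

```bash
python3 k.py t6
```

```text
knob [0.5098 0.0201 0.2022] top 0.2114 f [-3.1  2.9  4.1] p [ 0.5782 -0.1058  0.108 ] 25.25
```

View pics/t6.png

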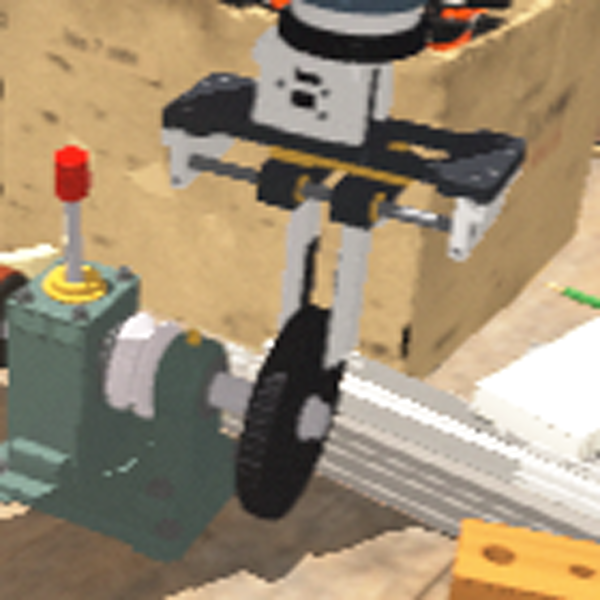

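move_arm(
  deltas="0.082 0 0.057 0 0.1;0.082 0 0.057 0 0.1;0.082 0 0.057 0 0.1;0.082 0 0.057 0 0.1;0.077 0 0.063 0 0.1;0.077 0 0.063 0 0.1;0.077 0 0.063 0 0.1;0.077 0 0.063 0 0.1",
)

```text
time_s: 26.05
ee_pos: [0.5846, -0.1047, 0.1033]
orientation: [3.141, -0.002, 0.186]
ft_force: [-2.8, 3.2, 4.6]
grip_width: 0.171
```

```bash
python3 k.py
```

```text
knob [0.5111 0.0196 0.2021] top 0.2116 f [-1.7  3.9  4.9] p [ 0.5847 -0.1047  0.1032] 26.1
```

move_arm(
  deltas="0.072 0 0.07 0 0.1;0.072 0 0.07 0 0.1;0.072 0 0.07 0 0.1;0.072 0 0.07 0 0.1;0.066 0 0.075 0 0.1;0.066 0 0.075 0 0.1;0.066 0 0.075 0 0.1;0.066 0 0.075 0 0.1",
)

```text
time_s: 26.9
ee_pos: [0.5901, -0.1037, 0.0976]
orientation: [3.141, -0.002, 0.186]
ft_force: [-1.9, 3.3, 4.3]
grip_width: 0.172
```

```bash
python3 k.py
```

```text
knob [0.5252 0.0184 0.1884] top 0.1974 f [-0.7  2.7  3.9] p [ 0.5902 -0.1037  0.0975] 26.95
```

```bash
python3 k.py t7;python3 k.py t8
```

```text
knob [0.5238 0.0224 0.1777] top 0.186 f [-0.6  2.3  4.4] p [ 0.5902 -0.1037  0.0975] 27.0
knob [0.5178 0.0254 0.1649] top 0.1725 f [-0.3  3.2  4.2] p [ 0.5902 -0.1037  0.0975] 27.05
```

View pics/t8.png

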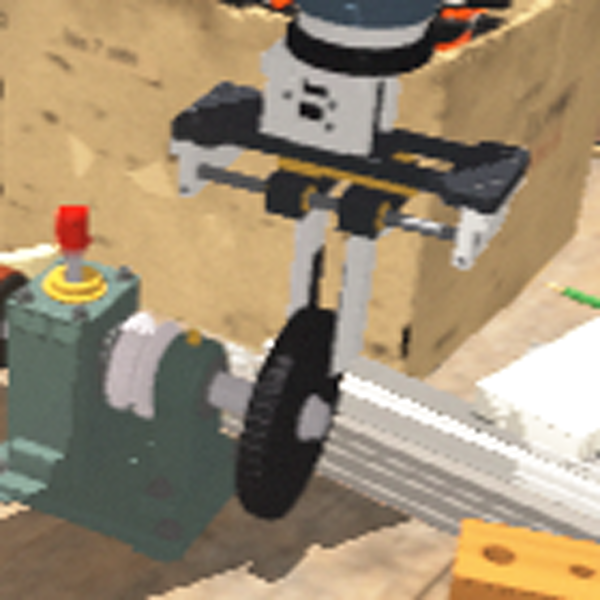

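move_arm(
  deltas="0 0 0 0 0.2;0 0 0 0 0.3;0 0 0 0 0.4;0 0 0 0 0.4;0 0 0 0 0.4;0 0 -0.5 0 0.4;0 0 -1 0 0.4;0 0 -2 0 0.4",
)

```text
time_s: 27.85
ee_pos: [0.5882, -0.1034, 0.1316]
orientation: [-3.14, 0.002, 0.186]
ft_force: [-0.1, 0.1, -0.3]
grip_width: 0.4
```

```bash
python3 k.py t9
```

```text
knob [0.5184 0.0239 0.1559] top 0.1652 f [1.1 0.5 2.8] p [ 0.5911 -0.1044  0.1366] 27.9
```

View pics/t9.png

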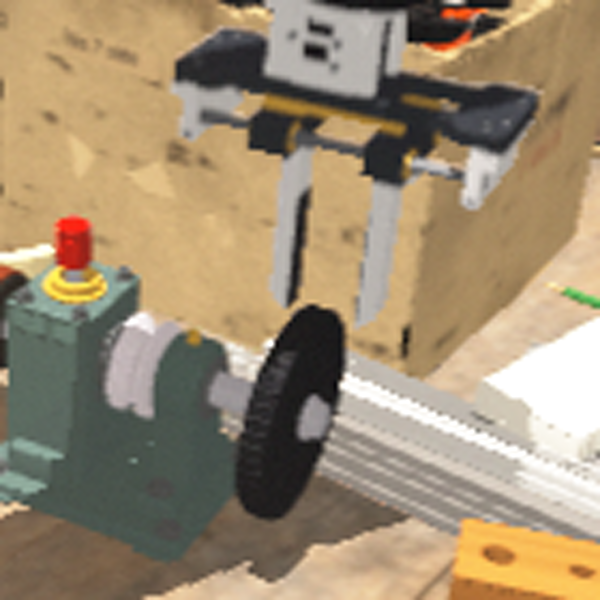

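move_arm(
  deltas="0 0 -2 0 0.4;0 0 -3 0 0.4;0 0 -3 0 0.3;-0.2 -0.8 -1.2 0 0.2;-0.6 -2.2 0 0 0;-1.1 -4 0 0 0;-1.1 -4 0 0 0;-0.7 -2.5 0 0 0",
)

```text
time_s: 28.7
ee_pos: [0.526, 0.0245, 0.2232]
orientation: [-3.141, 0.001, 0.187]
ft_force: [0.0, -0.7, 1.2]
grip_width: 0.002
```

move_arm(
  deltas="-0.22 -0.78 0 0 0;0 0 0.5 0 0;0 0 1.2 0 0;0 0 1.2 0 0;0 0 0.8 0 0;0 0 0.4 0 0;0 0 0 0 0;0 0 0 0 0",
)

```text
time_s: 29.5
ee_pos: [0.5245, 0.0291, 0.1831]
orientation: [3.142, -0.0, 0.185]
ft_force: [0.9, -0.3, -0.3]
grip_width: 0.004
```

```bash
python3 k.py u1
```

```text
knob [0.519  0.0239 0.1535] top 0.1642 f [0.8 0.4 0. ] p [0.5246 0.0292 0.1834] 29.55
```

View pics/u1.png

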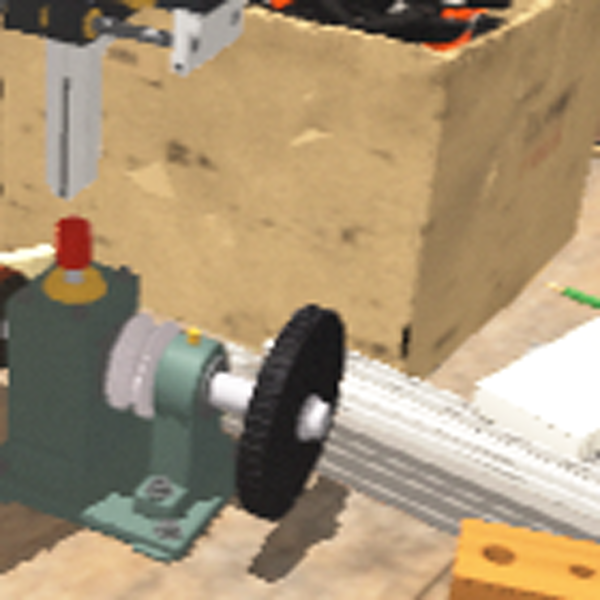

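move_arm(
  deltas="0.14 0.1 0.4 0 0;0 0 0.4 0 0;0 0 0.3 0 0;0 0 0.2 0 0;0 0 0.2 0 0;0 0 0.2 0 0;0 0 0.1 0 0;0 0 0.1 0 0",
)

```text
time_s: 30.35
ee_pos: [0.5264, 0.0286, 0.1647]
orientation: [3.141, -0.001, 0.186]
ft_force: [-0.8, -0.3, 4.6]
grip_width: 0.003
```

Contact (4.6 N). Push on in small steps.

move_arm(
  deltas="0 0 0.05 0 0;0 0 0.05 0 0;0 0 0.05 0 0;0 0 0.05 0 0;0 0 0.05 0 0;0 0 0.05 0 0;0 0 0.05 0 0;0 0 0.05 0 0",
)

```text
time_s: 31.15
ee_pos: [0.5276, 0.0284, 0.1628]
orientation: [3.14, -0.004, 0.186]
ft_force: [-2.4, 1.3, 10.3]
grip_width: 0.004
```

```bash
python3 k.py u2
```

```text
knob [0.5204 0.0239 0.1503] top 0.1612 f [-1.6 -0.5  7. ] p [0.5275 0.0284 0.1626] 31.2
```

move_arm(
  deltas="0 0 0.05 0 0;0 0 0.05 0 0;0 0 0.05 0 0;0 0 0.05 0 0;0 0 0.05 0 0;0 0 0.05 0 0;0 0 0.05 0 0;0 0 0.05 0 0",
)

```text
time_s: 32.0
ee_pos: [0.5266, 0.0286, 0.157]
orientation: [3.141, -0.002, 0.186]
ft_force: [0.2, 0.1, 5.7]
grip_width: 0.005
```

```bash
python3 k.py u3
```

```text
knob [0.5195 0.0232 0.1427] top 0.1549 f [-0.9  0.7  5.3] p [0.5264 0.0286 0.1568] 32.05
```

View pics/u3.png

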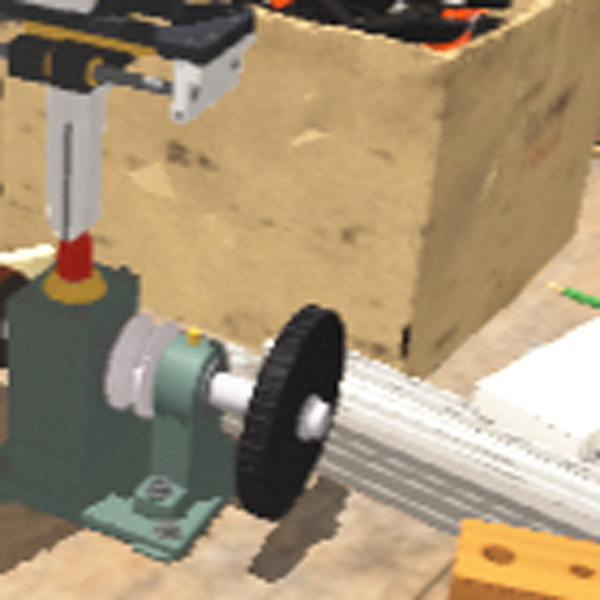

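move_arm(
  deltas="0 0 0.05 0 0;0 0 0.05 0 0;0 0 0.05 0 0;0 0 0.05 0 0;0 0 0 0 0;0 0 0 0 0;0 0 0 0 0;0 0 0 0 0",
)

```text
time_s: 32.85
ee_pos: [0.5268, 0.0285, 0.1561]
orientation: [3.141, -0.002, 0.186]
ft_force: [-3.1, 0.1, 11.8]
grip_width: 0.006
```

```bash
python3 k.py u4
```

```text
knob [0.5189 0.0227 0.1428] top 0.1523 f [-2.5  0.6 11.5] p [0.5268 0.0285 0.156 ] 32.9
```

move_arm(
  deltas="0 0 0.05 0 0;0 0 0.05 0 0;0 0 0.05 0 0;0 0 0.05 0 0;0 0 0 0 0;0 0 0 0 0;0 0 0 0 0;0 0 0 0 0",
)

```text
time_s: 33.7
ee_pos: [0.527, 0.0285, 0.1559]
orientation: [3.141, -0.002, 0.186]
ft_force: [-6.7, 1.1, 21.2]
grip_width: 0.007
```

```bash
python3 k.py u5
```

```text
knob [0.5195 0.0232 0.1424] top 0.1526 f [-7.1  0.9 20.5] p [0.527  0.0285 0.1559] 33.75
```

Hard stop at 0.156 m with 21 N: the knob is home. Back off.

move_arm(
  deltas="0 0 -0.3 0 0;0 0 -0.5 0 0;0 0 -1.5 0 0;0 0 -3 0 0;0 0 -3.5 0 0;0 0 -3.5 0 0;0 0 -2 0 0;0 0 0 0 0",
)

```text
time_s: 34.55
ee_pos: [0.5274, 0.0284, 0.2991]
orientation: [3.139, -0.006, 0.186]
ft_force: [0.4, 0.4, 1.0]
grip_width: 0.009
```

```bash
python3 k.py u6
python3 - <<'E'
from h import *
c=read_camera("scene");cv2.imwrite("pics/fin.png",c["frame"][:,:,::-1])
E
```

```text
knob [0.5194 0.0246 0.1455] top 0.1557 f [-0.1  0.3 -0.4] p [0.5263 0.0285 0.2963] 34.6
```

View pics/u6.png

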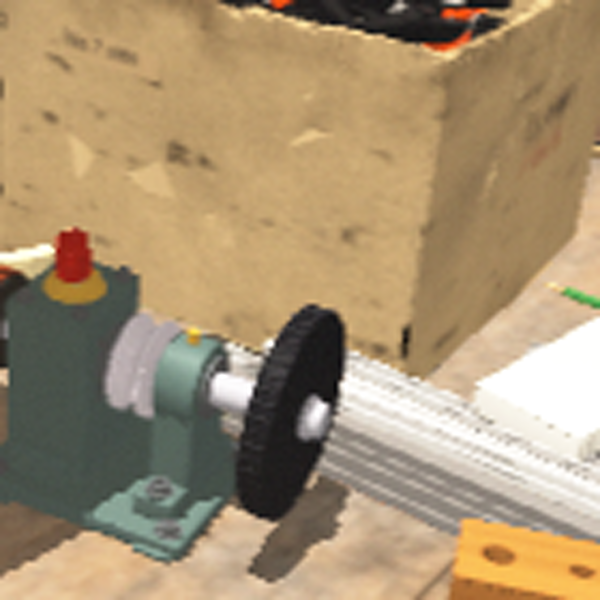

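View pics/fin.png

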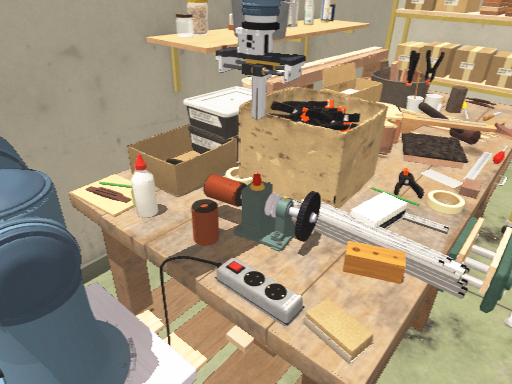

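Run:
```python
from cell import hand_in,state
print(state()["ft_force"]);print(hand_in())
```

```text
[ 0.9448868   0.64778722 -0.89812068]
the job is handed in; nothing more can be done
None
```

The spindle is locked: the red-knobbed pin is fully home in the brass bush. I handed the job in at about 34.6 s, with the arm clear of everything.

- **Turning:** I stood the pin in the bush on the collar and turned the handwheel slowly by its rim with a light grip of 7 to 11 N. The pin fell after about 1.9 rad. It had started falling by the end of that step, so I stopped there and released the wheel.
- **Pushing home:** The pin came to rest on the spring balls, tip about 59 mm above the bench. I pushed it down with the closed fingers. It passed the balls at about 10 N and met a hard stop at 156 mm. I pressed up to 21 N there to make sure it was seated.
- **Last checks:** The camera puts the knob's top at about 156 mm, as it should be when home, with no shank showing above the bush. The spare drum, glue bottle and sanding block look unmoved by eye; I did not measure their positions.
- **False alarm while turning:** Early on the knob looked about 4.5 mm lower in the image. The depth readings showed it was only leaning in the bush, so I kept turning.
- **Push readings:** While I pressed on it, the camera put the knob's top at about 152 mm. The arm read 156 mm at that moment, and the view with the fingers clear agreed with the arm.

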